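Lay the matchbox down in its holder

ROBOT

A 7-joint arm with a two-finger parallel gripper is mounted at the origin on a cart in front of the work surface, level with it; the furniture and walls round the work are solid. World frame = base frame: x ahead of the robot, y to its left, z up, the work surface at z = 0. Lengths are in m, angles in rad, forces in N, time in s.
With the tool pointing down it reaches from about 0.425 to 0.925 m from the base axis. Payload 6.8 kg.
Tool frame: the origin (TCP) lies on the mounting face of the last link; the fingertips stand 173 mm ahead of it and the grasp point (between the pads) lies 155 mm ahead of it; z points along the fingers, y is the line along which they close (so a half turn about z gives the same grasp; the last joint's range is limited). The gripper opens to 85 mm and grips with 20 to 120 N. Pads are 22 mm wide; open, the fingers measure 114 mm over their backs; the gripper's body (76 mm by 85 mm) begins 54 mm behind the grasp point. The pads swing forward as they close: fully open they stand 13 mm farther back than shut.
Start: joints at [1.165, 0.477, 0.022, 1.555, -0.011, 1.109, -0.083], TCP at [0.198, -0.645, 0.405] pointing down, gripper open.
Joint ranges: [-2.96, 2.96], [-0.34, 2.1], [-1.41, 1.46], [0.24, 2.44], [-1.37, 4.51], [0.17, 1.92], [-2.96, 2.96]. Speed limits (rad/s): [2.39, 2.39, 3.14, 3.14, 3.14, 3.14, 3.14].

INTERFACE

Orientations are given as a rotation vector (axis times angle).
In Python, from bench import r gives the robot as it stands.
- The arm moves only by the tool carry_out, never from a script. Its argument "moves" is a list of rows, each a list of 5 numbers: the shift along the tool's x, y, z in m, then the turn about the tool's z in rad, then the finger opening in m, from 0 to 0.0854. In form: [[dx, dy, dz, roll, claw], ...]. A call has exactly 8 rows; each row is the pose to reach, as a shift and turn from the pose commanded when the call began, along the tool's axes at that moment; what a row does not reach only later rows make up. A row lasts 1/10 s, in which the tool goes at most 50 mm and 8.59 degrees, less where a joint would pass 70% of its speed; a pose out of reach is approached as far as the arm can. A call with a gripper value outside its range is refused whole. The fingers move at their own pace and stop on an object; "force" is the grip in N (left out, the last holds). Time passes only in rows, so rows that repeat a pose let the fingers close, or fill a call up. It gives the time, the measured TCP pose, the force, the opening and the grip force at its end, in the units of the state.
- r.get_obs(): the state, without advancing time (a new reading comes with each control period).
- r.grab_frame(name): name is "scene" or "top"; returns the picture (384x512x3 uint8, red, green, blue); there is no depth.
- r.calibration(name): a dict with "fx", "fy", "cx", "cy" (pixels), "k1" (the pictures are not rectified: a ray, as slopes to the right and down, at radius r is drawn at 1 + k1 r^2 times it, then the intrinsics apply), "rvec" (rotation vector, rad) and "tvec" (3), from world to camera coordinates, as OpenCV has them. Camera axes: x right, y down, z forward; pixel columns grow to the right and rows downward; lengths in m; the calibration is good to about 2 mm. A picture is of the moment at which its call begins. calibration takes no time and is no camera call.
- r.hand_in(): hands the job in; it is judged then, once.
The state is a dict: "clock": time; "joints": joint angles; "qvel": joint speeds; "tau": joint torques, N m; "tcp_pos": TCP position; "orientation": TCP orientation; "contact_force": force on the tool from outside, world axes, zero at the start; "moment": the same for the moment, N m; "grip_width": finger opening in m; "gripper_force": force on a finger pad.
Only numpy, scipy, OpenCV 4.12 (cv2) and the standard library are available. Lean on these libraries where they do the work, as an engineer would, in place of code of your own. Each camera call takes 0.05 s, during which the arm holds its last target. There are 200 camera calls.

TASK

The big kitchen matchbox has been left standing on end near the open end of its low wooden holder. Without gripping or lifting it, push its upper part with your fingertips so that it tips over toward the holder's end stop and lies down flat in the holder, then push it along gently (it is only cardboard) until its far end is fully home against the end stop. Leave everything around it standing where it is.

Things in the scene. Friction and masses are not known exactly. Their poses are not given: they have to be found in the camera images.
- matchbox: Large closed cardboard matchbox, loose, about 60 g, 31 x 47 x 112 mm. It starts standing on end on the holder's floor, a broad face toward the end stop (up to 4 degrees askew). Its faces are turned -32 degrees about z from its own x (thickness) and y axes. Origin: centre of the end it stands on; its z axis runs along its 112 mm length, up at the start.
- box_top (a point): Centre of the matchbox's upper end, 112 mm from its origin along its z axis. This end leads after tipping.
- box_middle (a point): Middle of the matchbox, 56 mm from its origin along its z axis. Pushed slowly at 70 to 100 mm height the standing box does not slide but topples about its far lower edge once it leans some 16 degrees, and then falls by itself.
- holder: Low wooden channel fixed to the worktop: floor 5 mm thick, 58 mm wide and 220 mm long inside; side walls 8 mm thick, 16 mm high; an end stop 8 mm thick, 36 mm high; the other end is open, without a lip. Origin: middle of the inner length, on the worktop. x axis: along the channel from the open end (-110 mm) to the end stop (+110 mm); z up. The matchbox starts at x = -80 to -60 mm.
- stop (a point): Middle of the end stop's inner face, 110 mm from the holder's origin along its x axis, 20 mm above the worktop.
- salt_shaker: Glass shaker with chromed cap, 46 mm across, 122 mm high, loose, beside the holder; to be left alone. Origin: centre of its underside. The shakers and the spice jar stand with their centres 0.12 m or more to the side of the holder's centre line, in places that may be swapped.
- pepper_shaker: Glass shaker like the other, nearly empty, 46 mm across, 122 mm high, loose; to be left alone. Origin: centre of its underside.
- spice_jar: Round spice jar with dark cap, 41 mm across, 105 mm high, loose; to be left alone. Origin: centre of its underside.
- onion: Onion, about 79 mm across, 85 mm high, loose, left of the work; to be left alone. Origin: centre of its underside.
- sardine_tin: Flat tin 63 x 105 x 25 mm, loose, between the robot and the work; to be left alone. Origin: centre of its underside.

How it is judged:
On the way:
1. the matchbox has been tipped over toward the end stop and lies flat between the holder's sides (angle between matchbox's own z axis and vertical between 1.47 and 1.67 rad and y of box_middle in the frame of holder between -0.015 and 0.015 m and z of box_middle in the frame of holder between 0.012 and 0.03 m and angle between the z axis of matchbox and the x axis of holder, either way round below 0.25 rad and x of box_top in the frame of holder above 0.03 m), for 0.2 s.
At the end, for the whole second after the job is handed in: The matchbox lies flat (within about 6 degrees) in the holder, between its sides and along it, with the end that was uppermost within 7 mm of the end stop, and is at rest (angle between matchbox's own z axis and vertical between 1.47 and 1.67 rad and y of box_middle in the frame of holder between -0.015 and 0.015 m and z of box_middle in the frame of holder between 0.012 and 0.03 m and angle between the z axis of matchbox and the x axis of holder, either way round below 0.25 rad and x of box_top in the frame of holder between 0.103 and 0.114 m and linear speed of matchbox below 0.02 m/s); the robot touches nothing.
It fails at once if the matchbox is lifted (height (world z) of box_middle above 0.085 m or (angle between matchbox's own z axis and vertical above 1.45 rad and height (world z) of box_middle above 0.045 m)).
It fails at once if the matchbox is squeezed or pushed with more than 30 N (contact force between the fingers and matchbox above 30 N).
It fails at once if one of the things around (shakers, spice jar, onion, sardine tin) is pushed aside by 20 mm or tipped (distance of any of salt_shaker, pepper_shaker, spice_jar, onion, sardine_tin from where it was at the start of the episode above 0.02 m or angle between any of salt_shaker, pepper_shaker, spice_jar, onion, sardine_tin's own z axis and vertical above 0.3 rad).
It also fails if it takes over 40 s, if anything falls off the work surface, if the arm or the gripper's body presses on something with over 40 N, if the wrist force passes 120 N, or if a joint passes its speed limit or range.

## Working session

There is one attempt and no reset: what is moved stays moved. The work goes in short steps, Python scripts to look and compute and a tool call to move; the robot and the scene stay as the last step left them, time stands still between calls to the robot, and variables do not carry over. Pictures are saved under pics/ and viewed, at most 10 in all, crops included, and the job is handed in when it is done.

Besides the shell and the picture viewer there is one more tool, called as name([rows], argument=value, ...), one row to a line, values as JSON. carry_out: Moves the arm, as the interface text tells. Its arguments: {"type":"object","properties":{"moves":{"type":"array","items":{"type":"array","items":{"type":"number"}}},"force":{"type":"number"}},"required":["moves"]}

```bash
mkdir -p pics
python3 - <<'E'
from bench import r
import cv2
for n in("scene","top"):
    cv2.imwrite(f"pics/{n}0.png",cv2.resize(r.grab_frame(n)[:,:,::-1],(800,600),interpolation=cv2.INTER_CUBIC)); print(r.calibration(n))
print(r.get_obs())
E
```

```text
{'fx': 447.39770706446905, 'fy': 447.39770706446905, 'cx': 264.0450663128137, 'cy': 193.96709721352144, 'k1': -0.0559532139421164, 'rvec': array([ 1.91314973,  0.76115335, -0.50253311]), 'tvec': array([-0.47423495, -0.04261292,  1.29125468])}
{'fx': 389.9975380121709, 'fy': 389.9975380121709, 'cx': 259.4104658057557, 'cy': 186.92340861845116, 'k1': -0.08428975713722539, 'rvec': array([ 2.11776491, -2.17652121,  0.14825158]), 'tvec': array([0.15086405, 0.5219605 , 0.86048445])}
{'clock': 0.1, 'joints': array([ 1.16489314,  0.47771222,  0.02234933,  1.55633841, -0.01149381,
        1.10932932, -0.08310056]), 'qvel': array([ 2.29533943e-03, -2.66669365e-03,  1.05681145e-03, -3.40883578e-03,
        6.74267165e-04,  3.34298941e-04,  4.39049061e-05]), 'tau': array([ 4.81658863e-03, -5.97759640e+01,  1.61373328e+00, -2.81955689e+01,
        1.28504485e-02,  5.02925541e-03,  2.22409142e-05]), 'tcp_pos': array([ 0.19799072, -0.6450485 ,  0.40383233]), 'orientation': array([-3.10522726e+00, -4.65847157e-01,  5.85722065e-04]), 'contact_force': array([ 0.48532921, -0.37833466, -0.62060391]), 'moment': array([ 0.04473392,  0.03701282, -0.01261806]), 'gripper_force': 0.0, 'grip_width': 0.08539561721202964}
```

View pics/scene0.png

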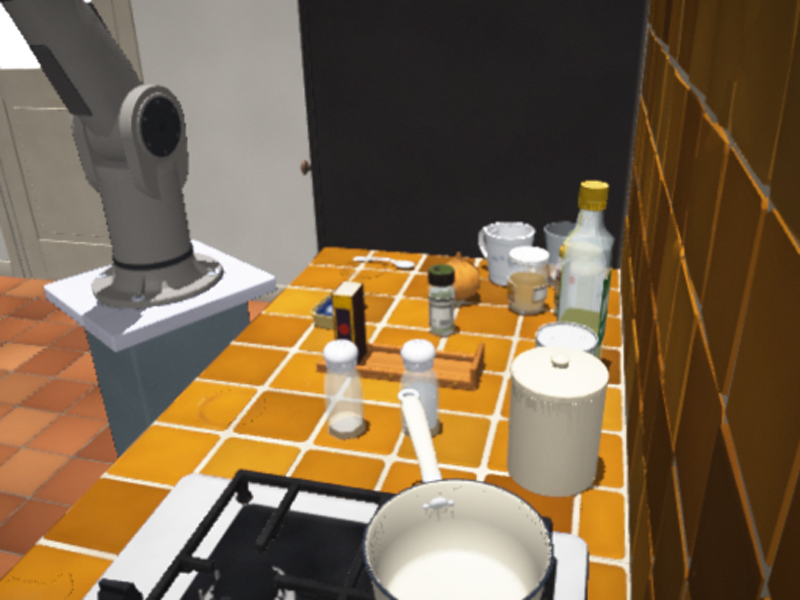

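View pics/top0.png

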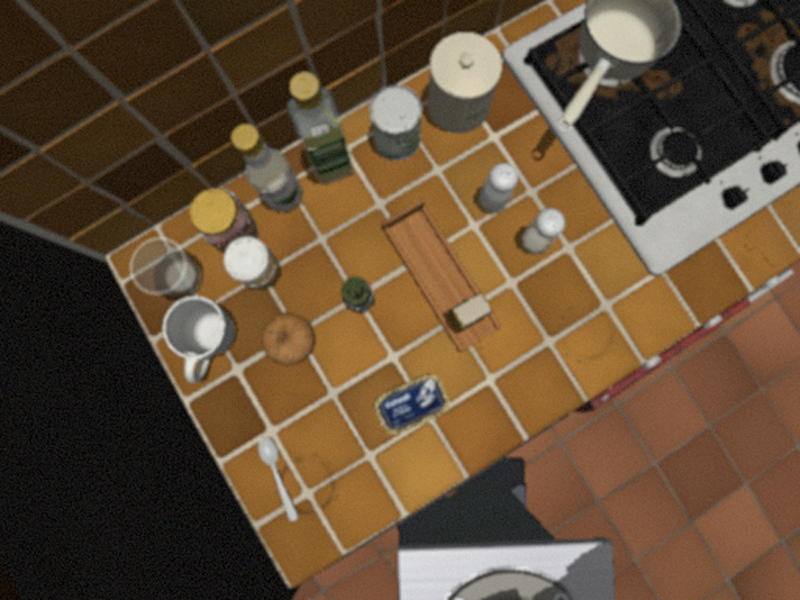

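The top view shows the holder from its open end near (478,338) to the stop near (403,217). The box's upper end is at about (470,312), the shakers are at right (497,190) and (542,230), the jar at (357,293) and the tin at (411,402). I'll enlarge that area.

Run:
```python
from bench import r
import cv2
f=r.grab_frame("top")[:,:,::-1]
# crop cols 225..375 rows 95..235, x5
cv2.imwrite("pics/c1.png",cv2.resize(f[120:235,225:365],None,fx=5,fy=5,interpolation=cv2.INTER_CUBIC))
```

```text
(no output)
```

View pics/c1.png

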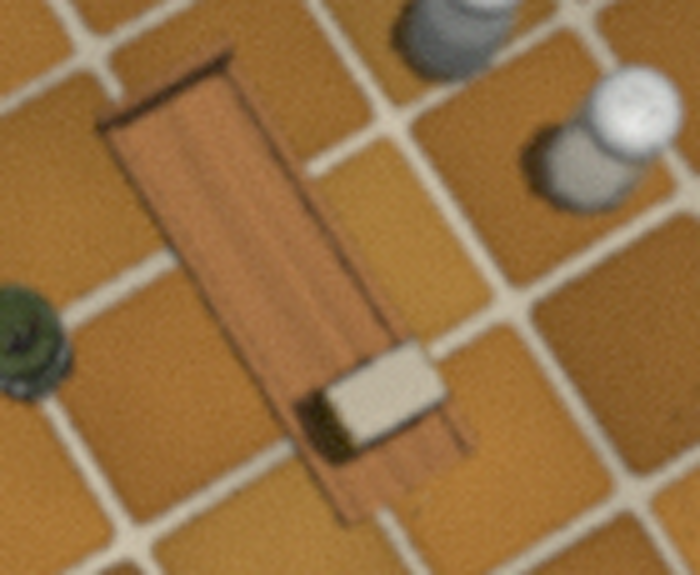

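The crop shows the box's upper-end corners at about (325,395), (412,343), (446,388) and (357,447). The holder's open-end corners are at (347,522) and (470,452), and the stop's top corners at (103,127) and (230,52).

```bash
cat > h.py <<'E'
from bench import r
import numpy as np, cv2
from scipy.spatial.transform import Rotation as R
def px2w(n,uv,z):
    c=r.calibration(n);K=np.array([[c['fx'],0,c['cx']],[0,c['fy'],c['cy']],[0,0,1]])
    p=cv2.undistortPoints(np.array(uv,float).reshape(-1,1,2),K,np.array([c['k1'],0,0,0,0.]))[:,0]
    M=R.from_rotvec(c['rvec']).as_matrix();o=-M.T@c['tvec']
    d=np.c_[p,np.ones(len(p))]@M
    s=(np.broadcast_to(z,len(p))-o[2])/d[:,2]
    return o+d*s[:,None]
E
python3 - <<'E'
from h import *
np.set_printoptions(precision=4,suppress=True)
f=lambda a,z:px2w("top",np.array(a)/5+[225,120],z)
b=f([(325,395),(412,343),(446,388),(357,447)],.117);print(b,b.mean(0),np.linalg.norm(np.diff(b,axis=0),axis=1))
h=f([(347,522),(470,452),(230,52),(103,127)],[.016,.016,.036,.036]);print(h)
print(np.linalg.norm(np.diff(h[:,:2],axis=0),axis=1))
o=h[:2].mean(0);s=h[2:].mean(0);d=(s-o)[:2];L=np.linalg.norm(d);d/=L
print("axis",np.degrees(np.arctan2(d[1],d[0])),L,"origin",o[:2]+d*.11)
for a in ((h[3]-h[0]),(h[2]-h[1])):print(np.degrees(np.arctan2(a[1],a[0])))
e=(b[1]+b[2]-b[0]-b[3]);print("box y dir",np.degrees(np.arctan2(e[1],e[0])))
q=(b.mean(0)-o)[:2];print("box in holder",q@d-.11,np.cross(d,q))
print(px2w("top",np.array([(497,190),(502,175),(548,222),(357,290),(411,402)])*.64,[.06,.115,.115,.1,.025]))
print(R.from_rotvec(r.get_obs()['orientation']).as_matrix())
E
```

```text
[[0.4874 0.0734 0.117 ]
 [0.5083 0.0361 0.117 ]
 [0.4889 0.0227 0.117 ]
 [0.4653 0.0609 0.117 ]] [0.4875 0.0483 0.117 ] [0.0427 0.0235 0.0449]
[[ 0.4386  0.0575  0.016 ]
 [ 0.4696 -0.0013  0.016 ]
 [ 0.6598  0.1056  0.036 ]
 [ 0.6251  0.1662  0.036 ]]
[0.0665 0.2182 0.0698]
axis 29.77950411573063 0.2170338770515631 origin [0.5495 0.0827]
30.221657400675234
29.342021880068884
box y dir -59.48928248096839
box in holder -0.0710111799982532 0.0009077616192146656
[[ 0.6709 -0.0028  0.06  ]
 [ 0.6752 -0.0021  0.115 ]
 [ 0.6065 -0.0619  0.115 ]
 [ 0.5217  0.2026  0.1   ]
 [ 0.3654  0.1326  0.025 ]]
[[ 0.956   0.2935 -0.0005]
 [ 0.2935 -0.956   0.0013]
 [-0.0002 -0.0014 -1.    ]]<stdin>:11: DeprecationWarning: Arrays of 2-dimensional vectors are deprecated. Use arrays of 3-dimensional vectors instead. (deprecated in NumPy 2.0)
```

carry_out([
  [0.028,-0.027,0,-0.03,0.02],
  [0.056,-0.054,0,-0.06,0.02],
  [0.084,-0.081,0,-0.09,0.02],
  [0.112,-0.108,0,-0.12,0.02],
  [0.14,-0.135,0,-0.15,0.02],
  [0.168,-0.162,0,-0.18,0.02],
  [0.196,-0.189,0,-0.21,0.02],
  [0.224,-0.216,0,-0.223,0.02],
])

```text
clock: 0.95
tcp_pos: [0.3492, -0.3715, 0.4046]
orientation: [-3.035, -0.81, 0.0]
contact_force: [0.4, 0.3, 0.4]
grip_width: 0.0201
gripper_force: 0.0
```

carry_out([
  [0.031,-0.029,0,0,0.02],
  [0.062,-0.058,0,0,0.02],
  [0.093,-0.087,0,0,0.02],
  [0.124,-0.115,0,0,0.02],
  [0.155,-0.144,0,0,0.02],
  [0.186,-0.173,0,0,0.02],
  [0.217,-0.202,0,0,0.02],
  [0.248,-0.23,0,0,0.02],
])

```text
clock: 1.75
tcp_pos: [0.4495, -0.0485, 0.4048]
orientation: [3.035, 0.809, 0.0]
contact_force: [0.9, 0.0, 0.0]
grip_width: 0.0201
gripper_force: 0.0
```

carry_out([
  [0.01,-0.032,0,0,0.02],
  [0.02,-0.064,0,0,0.02],
  [0.02,-0.064,0.03,0,0.02],
  [0.02,-0.064,0.06,0,0.02],
  [0.02,-0.064,0.09,0,0.02],
  [0.02,-0.064,0.12,0,0.02],
  [0.02,-0.064,0.145,0,0.02],
  [0.02,-0.064,0.145,0,0.02],
])

```text
clock: 2.55
tcp_pos: [0.4336, 0.015, 0.2572]
orientation: [-3.034, -0.809, 0.009]
contact_force: [-0.4, -0.3, 0.2]
grip_width: 0.0202
gripper_force: 0.0
```

Run:
```python
from bench import r
import cv2,numpy as np
a=r.grab_frame("top")[:,:,::-1][120:235,225:365];b=r.grab_frame("scene")[:,:,::-1][150:290,170:330]
a=cv2.resize(a,(390,320),interpolation=2);b=cv2.resize(b,(390,341),interpolation=2)[:320]
cv2.imwrite("pics/d.png",np.hstack([a,b]))
print(r.get_obs()['tcp_pos'])
```

```text
[0.43508805 0.01539707 0.25992574]
```

View pics/d.png

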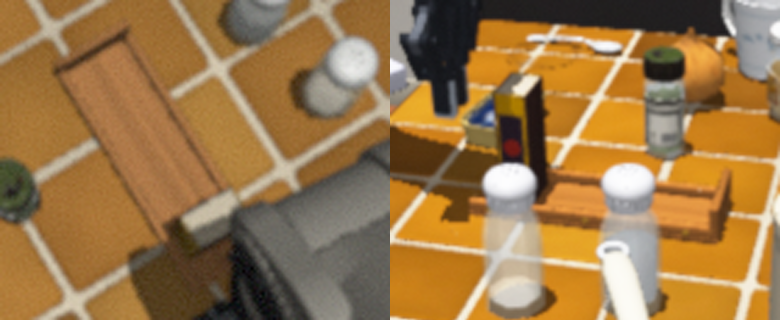

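The fingertips are about 30 mm behind the upper part of the box and centred on it. I'll push slowly.

carry_out([
  [0.012,0,0,0,0.02],
  [0.02,0,0,0,0.02],
  [0.024,0,0,0,0.02],
  [0.028,0,0,0,0.02],
  [0.032,0,0,0,0.02],
  [0.036,0,0,0,0.02],
  [0.04,0,0,0,0.02],
  [0.044,0,0,0,0.02],
])

```text
clock: 3.45
tcp_pos: [0.4734, 0.0373, 0.2596]
orientation: [3.036, 0.809, -0.0]
contact_force: [0.3, -0.7, -0.1]
grip_width: 0.02
gripper_force: 0.1
```

carry_out([
  [0.003,0,0,0,0.02],
  [0.006,0,0,0,0.02],
  [0.009,0,0,0,0.02],
  [0.012,0,0,0,0.02],
  [0.015,0,0,0,0.02],
  [0.018,0,0,0,0.02],
  [0.018,0,0,0,0.02],
  [0.018,0,0,0,0.02],
])

```text
clock: 4.25
tcp_pos: [0.4888, 0.0462, 0.2597]
orientation: [-3.036, -0.809, 0.0]
contact_force: [-0.6, 0.2, 0.2]
grip_width: 0.0202
gripper_force: 0.0
```

Run:
```python
from bench import r
import cv2,numpy as np
a=r.grab_frame("top")[:,:,::-1][120:235,225:365];b=r.grab_frame("scene")[:,:,::-1][150:290,170:330]
a=cv2.resize(a,(390,320),interpolation=2);b=cv2.resize(b,(390,341),interpolation=2)[:320]
cv2.imwrite("pics/e.png",np.hstack([a,b]))
print(r.get_obs()['tcp_pos'])
```

```text
[0.48867795 0.04604883 0.25962925]
```

View pics/e.png

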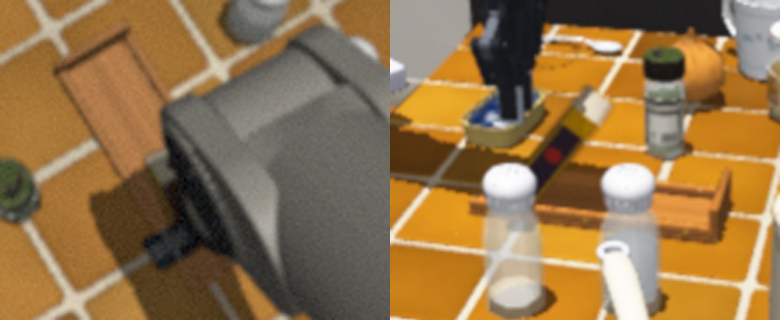

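The box is falling toward the stop. I'll back off while it settles, then look before lowering.

carry_out([
  [-0.01,0,0,0,0.02],
  [-0.02,0,0,0,0.02],
  [-0.035,0,0,0,0.02],
  [-0.035,0,0,0,0.02],
  [-0.035,0,0,0,0.02],
  [-0.035,0,0,0,0.02],
  [-0.035,0,0,0,0.02],
  [-0.035,0,0,0,0.02],
])

```text
clock: 5.15
tcp_pos: [0.4588, 0.0289, 0.2597]
orientation: [-3.035, -0.809, -0.001]
contact_force: [-0.4, 0.1, 0.0]
grip_width: 0.0194
gripper_force: 0.0
```

Run:
```python
from bench import r
import cv2,numpy as np
a=r.grab_frame("top")[:,:,::-1][120:235,225:365];b=r.grab_frame("scene")[:,:,::-1][150:290,170:330]
a=cv2.resize(a,(390,320),interpolation=2);b=cv2.resize(b,(390,341),interpolation=2)[:320]
cv2.imwrite("pics/f.png",np.hstack([a,b]))
print(r.get_obs()['tcp_pos'])
```

```text
[0.45861569 0.02887846 0.25967188]
```

View pics/f.png

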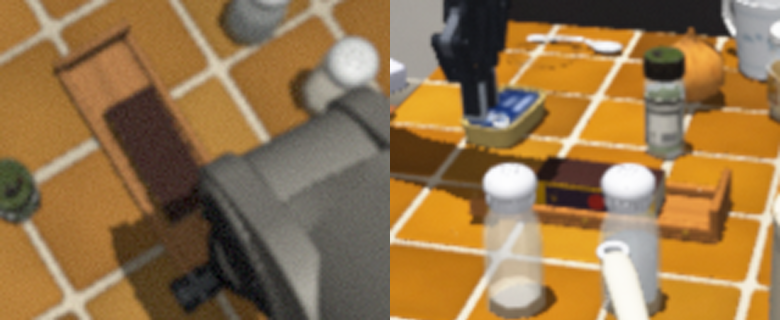

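The box lies flat in the holder. In the left panel its leading end runs from about (106,115) to (150,88) and its near left corner is at (170,221). The stop's top edge runs from (57,72) to (128,31).

Run:
```python
from h import *
p=px2w("top",np.array([(106,115),(150,88),(170,221),(57,72),(128,31)])/2.786+[225,120],.036)
d=np.array([.868,.497]);n=np.array([-.497,.868])
for q in p[:,:2]:
    q=q-[.5448,.080];print(np.round([q@d,q@n],4))
```

```text
[0.0589 0.0198]
[ 0.0594 -0.0237]
[-0.0445  0.0212]
[0.1118 0.0357]
[ 0.1111 -0.0339]
```

carry_out([
  [-0.01,0,0.01,0,0.02],
  [-0.01,0,0.02,0,0.02],
  [-0.01,0,0.03,0,0.02],
  [-0.01,0,0.04,0,0.02],
  [-0.01,0,0.05,0,0.02],
  [-0.01,0,0.058,0,0.02],
  [-0.01,0,0.062,0,0.02],
  [-0.01,0,0.062,0,0.02],
])

```text
clock: 6.05
tcp_pos: [0.4496, 0.0238, 0.1971]
orientation: [-3.035, -0.809, 0.002]
contact_force: [-0.5, 0.3, 0.1]
grip_width: 0.0196
gripper_force: 0.0
```

carry_out([
  [0.012,0,0,0,0.02],
  [0.024,0,0,0,0.02],
  [0.034,0,0,0,0.02],
  [0.04,0,0,0,0.02],
  [0.044,0,0,0,0.02],
  [0.048,0,0,0,0.02],
  [0.052,0,0,0,0.02],
  [0.056,0,0,0,0.02],
])

```text
clock: 6.85
tcp_pos: [0.4983, 0.0515, 0.1976]
orientation: [3.036, 0.808, -0.001]
contact_force: [0.0, 0.1, 0.9]
grip_width: 0.0201
gripper_force: 0.4
```

carry_out([
  [0.004,0,0,0,0.02],
  [0.008,0,0,0,0.02],
  [0.012,0,0,0,0.02],
  [0.016,0,0,0,0.02],
  [0.02,0,0,0,0.02],
  [0.024,0,0,0,0.02],
  [0.028,0,0,0,0.02],
  [0.03,0,0,0,0.02],
])

```text
clock: 7.65
tcp_pos: [0.5248, 0.0668, 0.1977]
orientation: [-3.036, -0.809, -0.0]
contact_force: [-0.6, -0.4, 0.7]
grip_width: 0.0199
gripper_force: 0.4
```

Run:
```python
from bench import r
import cv2,numpy as np
a=r.grab_frame("top")[:,:,::-1][120:235,225:365];b=r.grab_frame("scene")[:,:,::-1][150:290,170:330]
a=cv2.resize(a,(390,320),interpolation=2);b=cv2.resize(b,(390,341),interpolation=2)[:320]
cv2.imwrite("pics/g.png",np.hstack([a,b]))
print(r.get_obs()['tcp_pos'],r.get_obs()['contact_force'])
```

```text
[0.52469788 0.06676138 0.19776364] [-0.09001751  0.0405502  -0.07254117]
```

View pics/g.png

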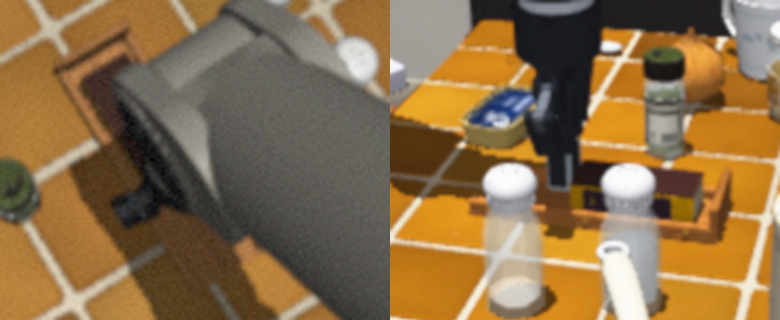

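The box's leading end is about 10–15 mm short of the stop. I'll go on in small steps and watch the force.

carry_out([
  [0.002,0,0,0,0.02],
  [0.004,0,0,0,0.02],
  [0.006,0,0,0,0.02],
  [0.007,0,0,0,0.02],
  [0.008,0,0,0,0.02],
  [0.009,0,0,0,0.02],
  [0.01,0,0,0,0.02],
  [0.01,0,0,0,0.02],
])

```text
clock: 8.55
tcp_pos: [0.5332, 0.0716, 0.1977]
orientation: [-3.036, -0.809, -0.001]
contact_force: [-0.3, 0.4, 1.3]
grip_width: 0.0197
gripper_force: 0.0
```

carry_out([
  [0.0005,0,0,0,0.02],
  [0.001,0,0,0,0.02],
  [0.0015,0,0,0,0.02],
  [0.002,0,0,0,0.02],
  [0.002,0,0,0,0.02],
  [0.0025,0,0,0,0.02],
  [0.0025,0,0,0,0.02],
  [0.0025,0,0,0,0.02],
])

```text
clock: 9.35
tcp_pos: [0.5353, 0.0728, 0.1977]
orientation: [-3.036, -0.809, -0.0]
contact_force: [0.1, 0.2, -0.9]
grip_width: 0.0199
gripper_force: 0.1
```

No contact with the stop yet, so I'll continue 1.5 mm at a time.

carry_out([
  [0.0005,0,0,0,0.02],
  [0.0005,0,0,0,0.02],
  [0.001,0,0,0,0.02],
  [0.001,0,0,0,0.02],
  [0.0015,0,0,0,0.02],
  [0.0015,0,0,0,0.02],
  [0.0015,0,0,0,0.02],
  [0.0015,0,0,0,0.02],
])

```text
clock: 10.15
tcp_pos: [0.5366, 0.0735, 0.1977]
orientation: [-3.036, -0.809, -0.0]
contact_force: [-0.8, -0.0, 0.6]
grip_width: 0.0202
gripper_force: 0.1
```

Run:
```python
from bench import r
import cv2,numpy as np
a=r.grab_frame("top")[:,:,::-1][125:185,235:300];b=r.grab_frame("scene")[:,:,::-1][205:260,230:320]
a=cv2.resize(a,(325,300),interpolation=2);b=cv2.resize(b,(450,275),interpolation=2)
b=cv2.copyMakeBorder(b,0,25,0,0,0)
cv2.imwrite("pics/h.png",np.hstack([a,b]))
print(r.get_obs()['tcp_pos'],r.get_obs()['contact_force'])
```

```text
[0.53655997 0.07355723 0.19770709] [ 0.28957836 -0.07996831 -0.00289646]
```

View pics/h.png

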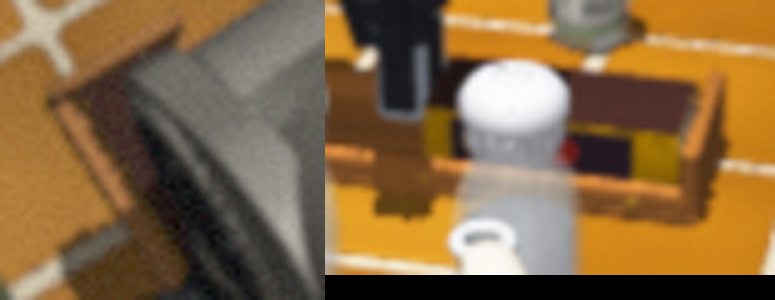

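In the scene crop the box's end, near (695,90), is still a few mm short of the stop at (710,90). I'll continue until the force shows contact.

carry_out([
  [0.0005,0,0,0,0.02],
  [0.0005,0,0,0,0.02],
  [0.001,0,0,0,0.02],
  [0.001,0,0,0,0.02],
  [0.0015,0,0,0,0.02],
  [0.0015,0,0,0,0.02],
  [0.002,0,0,0,0.02],
  [0.002,0,0,0,0.02],
])

```text
clock: 11.05
tcp_pos: [0.5383, 0.0745, 0.1977]
orientation: [-3.036, -0.809, -0.0]
contact_force: [-0.1, 0.8, -0.4]
grip_width: 0.0199
gripper_force: 0.1
```

carry_out([
  [0.0005,0,0,0,0.02],
  [0.0005,0,0,0,0.02],
  [0.001,0,0,0,0.02],
  [0.001,0,0,0,0.02],
  [0.0015,0,0,0,0.02],
  [0.0015,0,0,0,0.02],
  [0.0015,0,0,0,0.02],
  [0.0015,0,0,0,0.02],
])

```text
clock: 11.85
tcp_pos: [0.5391, 0.075, 0.1976]
orientation: [3.035, 0.808, -0.002]
contact_force: [-3.8, -1.6, 3.1]
grip_width: 0.0199
gripper_force: 2.4
```

The force has risen to about 4 N and the tool lags its command, so the box is against the stop. I'll back off, lift and check.

carry_out([
  [-0.005,0,0,0,0.02],
  [-0.015,0,0,0,0.02],
  [-0.03,0,0,0,0.02],
  [-0.045,0,0,0,0.02],
  [-0.06,0,-0.03,0,0.02],
  [-0.07,0,-0.07,0,0.02],
  [-0.08,0,-0.11,0,0.02],
  [-0.08,0,-0.11,0,0.02],
])

```text
clock: 12.65
tcp_pos: [0.4707, 0.0351, 0.3122]
orientation: [3.034, 0.807, 0.014]
contact_force: [0.7, 0.3, 0.6]
grip_width: 0.0201
gripper_force: 0.0
```

Run:
```python
from bench import r
import cv2,numpy as np
a=r.grab_frame("top")[:,:,::-1][120:235,225:365];b=r.grab_frame("scene")[:,:,::-1][205:260,230:320]
a=cv2.resize(a,(390,320),interpolation=2);b=cv2.resize(b,(400,244),interpolation=2)
b=cv2.copyMakeBorder(b,0,76,0,0,0)
cv2.imwrite("pics/i.png",np.hstack([a,b]))
```

```text
(no output)
```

View pics/i.png

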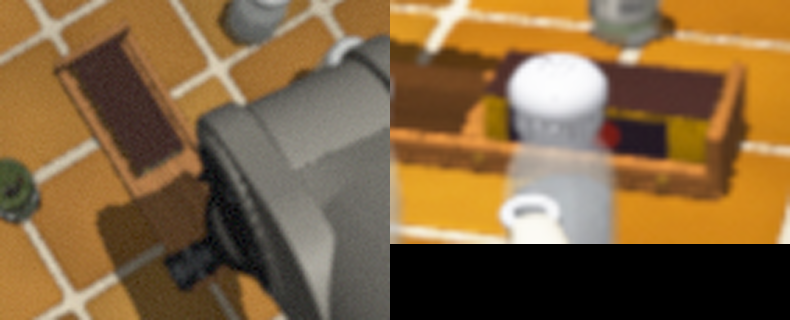

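The box lies flat between the sides with no visible gap at the stop. The gripper is clear and nothing around it appears to have moved.

```bash
python3 -c "
from bench import r
print(r.hand_in())"
```

```text
the job is handed in; nothing more can be done
None
```

I handed in the job at about 13 s: the matchbox was tipped over toward the end stop, lies flat in the holder and was pushed home until contact showed at about 4 N; the hand-in gave no verdict.

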